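# Raise a circuit module out of a lift canister by its pedal

### The arm

A 7-joint arm with a two-finger parallel gripper is mounted at the origin on the work surface. World frame = base frame: x ahead of the robot, y to its left, z up, the work surface at z = 0. Lengths are in m, angles in rad, forces in N, time in s.
With the tool pointing down it reaches from about 0.4 to 0.85 m from the base axis. Payload 4.5 kg.
Tool frame: the origin (TCP) lies midway between the tips of the shut fingers; the grasp point (between the pads) lies behind it (r.grip_point_offset is the z of the grasp point in the tool frame, in m); z points along the fingers, y is the line along which they close (so a half turn about z gives the same grasp; the last joint's range is limited). The gripper opens to 88 mm and grips with 3 to 60 N. Pads are 18 mm wide; open, the fingers measure 123 mm over their backs; the gripper's body (75 mm by 187 mm) begins 45 mm behind the grasp point.
Start: joints at [-1.274, 0.689, -0.195, 1.565, 0.157, 0.902, -0.215], TCP at [0.162, 0.604, 0.208] pointing down, gripper open.
Joint ranges: [-3.01, 3.01], [-0.46, 2.08], [-1.47, 1.51], [0.13, 2.56], [-1, 4.14], [0.04, 2.09], [-2.66, 2.66]. Speed limits (rad/s): [2.57, 2.57, 3.14, 3.14, 3.14, 3.14, 3.14].

### API

Orientations are given as a unit quaternion [x, y, z, w].
In Python, from plant import r, optics, workorder gives the robot as it stands.
- The arm moves only by the shell command python3 -m creep 'ROWS' [FORCE]. ROWS is JSON, a list of rows, each an object of numbers: "grip": the gripper command: -1 is shut, 1 is fully open, values between are in proportion; "tx", "ty", "tz": the shift along the tool's x, y, z in cm; "spin": the turn about the tool's z in degrees. In form: [{"grip": .., "tx": .., "ty": .., "tz": .., "spin": ..}, ...]. A call has 1 to 8 rows; each row shifts and turns the commanded pose from where the row before left it, along the tool's axes as they then stand; what a row does not reach is not made up. A row lasts 1/12 s, in which the tool goes at most 41.7 mm and 7.16 degrees, less where a joint would pass 70% of its speed; a pose out of reach is approached as far as the arm can. A call with a gripper value outside its range is refused whole. The fingers move at their own pace and stop on an object; FORCE is the grip in N (left out, the last holds). Time passes only in rows, so rows that do not move let the fingers close. It gives the time, the measured TCP pose, the force, the opening and the grip force at its end, in the units of the state.
- r.get_state(): the state, without advancing time (a new reading comes with each control period).
- optics.snapshot(name): name is "scene" or "top"; returns (picture, depth): 480x640x3 uint8, red, green, blue; 480x640 float32, m along the optical axis (not along the pixel's ray), 0 where there is no reading.
- optics.get_calibration(name): a dict with "fx", "fy", "cx", "cy" (pixels), "D" ([k1, k2, p1, p2, k3] as OpenCV has them; the pictures are not rectified), "extrinsics" (4x4, takes a point from world to camera coordinates). Camera axes: x right, y down, z forward; pixel columns grow to the right and rows downward; lengths in m; the calibration is good to about 2 mm. A picture is of the moment at which its call begins. get_calibration takes no time and is no camera call.
- workorder.finish_job(): hands the job in; it is judged then, once.
The state is a dict: "clock": time; "q": joint angles; "qd": joint speeds; "joint_torque": joint torques, N m; "tool_pos": TCP position; "eef_rot": TCP orientation; "contact_force": force on the tool from outside, world axes, zero at the start; "moment": the same for the moment, N m; "opening": opening from 0.0 (shut) to 1.0 (fully open); "finger_force": force on a finger pad.
Only numpy, scipy, OpenCV 4.12 (cv2) and the standard library are available. Lean on these libraries where they do the work, as an engineer would, in place of code of your own. Each camera call takes 0.05 s, during which the arm holds its last target. There are 200 camera calls.

### The job

Take the loose lid off the lift canister by its knob and set it down knob up, wholly on the round blue mat. Only then press the orange pedal fully down to its stop and hold it there for half a second, so that the lift platform carries the green module up out of the pot; let the pedal spring back and stand the module upright on the floor of the black tray. Leave the tip-cleaning pot, flux bottle, parts box and screwdriver where they are.

Things in the scene. Friction and masses are not known exactly. Their poses are not given: they have to be found in the camera images.
- pot: Lift canister, fixed to the bench: grey housing 120 x 120 mm, 60 mm high, with an open round aluminium pot on top (outer diameter 96, inner 88, rim 140 mm above the bench). Origin on the bench under the pot's axis. Its -x axis points to the pedal, which sticks out of the housing's front; z up.
- pot_rim (a point): Centre of the pot's mouth, at rim height (140 mm above the bench).
- pedal (a joint): Angle of the orange pedal in rad: 0 at rest (leaning up), 0.40 fully down at its stop. The hinge lies across the pot's y axis, 75 mm from the pot's axis towards -x and 50 mm above the bench. Spring return; some 10 to 15 N at the pad presses it down.
- pedal_pad (a point): Middle of the upper face of the orange tread (60 mm long, 64 mm wide, 8 mm thick), 85 mm from the hinge; moves with the pedal. At rest about 157 mm from the pot's axis and 73 mm above the bench, with the tread leaning up by 0.22 rad; at the stop about 40 mm above the bench, leaning down by 0.18 rad.
- platform (a joint): Height in m of the blue lift platform (disc of diameter 82 mm) in the pot above its lowest place: 0 at the start (its top 80 mm above the bench, 60 mm below the rim); the pedal at its stop brings it to 0.054 (6 mm below the rim), where it stays by friction when the pedal springs back.
- platform_top (a point): Centre of the platform's upper face.
- lid: Loose aluminium lid with a black knob: disc of diameter 100 mm, 8 mm thick, over a rubber plug of diameter 82 mm, 6 mm deep, that sits in the pot's mouth. Origin at the centre of the plug's underside, z up through the knob. Disc's upper face 14 mm, knob's top 44 mm above the origin. About 150 g.
- lid_knob (a point): On the lid's axis, 36 mm above its origin, in the upper half of the round black knob (diameter 24 to 28 mm, 30 mm tall).
- module: Loose green circuit module with a brass band, 34 (x) x 24 (y) x 40 mm (z), with a thin 7 mm brass connector on top. Origin at the centre of its underside, z up. Starts standing on the platform inside the closed pot, turned any way. About 90 g.
- mat: Round blue mat of diameter 160 mm, 3 mm thick, fixed. Origin at the centre of its underside. It lies on one side of the canister, the tray on the other.
- tray: Black open tray 120 (x) x 100 (y) mm, 12 mm high, walls and floor 4 to 5 mm thick, fixed. Origin at the centre of its underside.
- tray_in (a point): Centre of the tray's inner floor.
- wool_pot: Bystander: dark steel tip-cleaning pot with brass wool, diameter 70 mm, 56 mm high, beside the pedal. Origin at the centre of its underside.
- flux_bottle: Bystander: amber bottle, diameter 44 mm, 105 mm high, beside the pedal. Origin at the centre of its underside.
- parts_box: Bystander: white open parts box, 70 (x) x 50 (y) x 35 mm, beside the housing. Origin at the centre of its underside.
- driver: Bystander: screwdriver with a square orange handle (75 x 20 x 20 mm), lying along its x axis beside the housing; handle from -73 to +3 mm, blade to +70 mm. Origin at its underside.
Things that resemble listed ones, but are neither listed nor needed, are in the scene too. Of the things shaped like the mat, the blue one is meant.

How it is judged:
On the way, in this order (a step that is already met when the one before it is completed fails the run):
1. the lid lies knob up and released, wholly on the round blue mat (horizontal distance between lid and mat below 0.03 m and height (world z) of lid below 0.008 m and angle between lid's own z axis and vertical below 0.1 rad and linear speed of lid below 0.02 m/s and contact force between lid and the fingers below 0.2 N), for 0.2 s.
2. the pedal is held down at its stop and the platform is raised (value of joint pedal above 0.36 rad and value of joint platform above 0.046 m), for 0.4 s.
At the end, for the whole second after the job is handed in: Module upright (0.12 rad) and at rest on the tray floor, within 45 mm (x) and 38 mm (y) of its centre; lid knob up (0.1 rad) on the mat, within 30 mm of its centre; pedal back up (below 0.05 rad) (all of step 1 and x of module in the frame of tray_in between -0.045 and 0.045 m and y of module in the frame of tray_in between -0.038 and 0.038 m and z of module in the frame of tray_in between -0.006 and 0.006 m and angle between module's own z axis and vertical below 0.12 rad and linear speed of module below 0.02 m/s and value of joint pedal below 0.05 rad); the robot touches nothing.
It fails at once if the platform is raised while the lid is still over the pot (value of joint platform above 0.012 m and horizontal distance between lid and pot below 0.06 m).
It fails at once if the tip-cleaning pot is shifted by more than 20 mm or tipped over (distance of wool_pot from where it was at the start of the episode above 0.02 m or angle between wool_pot's own z axis and vertical above 0.5 rad).
It fails at once if the flux bottle is shifted by more than 20 mm or tipped over (distance of flux_bottle from where it was at the start of the episode above 0.02 m or angle between flux_bottle's own z axis and vertical above 0.5 rad).
It fails at once if the small parts box is shifted by more than 20 mm or tipped over (distance of parts_box from where it was at the start of the episode above 0.02 m or angle between parts_box's own z axis and vertical above 0.5 rad).
It fails at once if the screwdriver is shifted by more than 20 mm or tipped over (distance of driver from where it was at the start of the episode above 0.02 m or angle between driver's own z axis and vertical above 0.5 rad).
It also fails if it takes over 72 s, if anything falls off the work surface, if the arm or the gripper's body presses on something with over 40 N, if the wrist force passes 120 N, or if a joint passes its speed limit or range.

## Working session

There is one attempt and no reset: what is moved stays moved. The work goes in short steps, Python scripts to look and compute and a shell command to move; the robot and the scene stay as the last step left them, time stands still between calls to the robot, and variables do not carry over. Pictures are saved under pics/ and viewed, at most 10 in all, crops included, and the job is handed in when it is done.

```bash
ls; mkdir -p pics; python3 - <<'E'
from plant import r,optics
import cv2,numpy as np
s=r.get_state();print(s, r.grip_point_offset)
for n in("scene","top"):
    p,d=optics.snapshot(n);cv2.imwrite(f"pics/{n}0.png",p[:,:,::-1]);np.savez(f"{n}0.npz",p=p,d=d)
    c=optics.get_calibration(n);print(n,c)
E
```

```text
pics
{'clock': 0.0, 'q': array([-1.27420603,  0.68996569, -0.19452105,  1.56631963,  0.15734856,
        0.90250958, -0.21511724]), 'qd': array([ 0.00133298,  0.00090804,  0.00101924,  0.00064657,  0.00013394,
       -0.00076465, -0.00077414]), 'joint_torque': array([ 2.22352724e-04, -5.27577817e+01, -1.26685783e+00, -1.53432530e+01,
       -5.26022469e-02,  6.52948205e-03,  1.73230951e-04]), 'tool_pos': array([0.16224593, 0.60287472, 0.20752819]), 'eef_rot': array([ 1.30967898e-01,  9.91386199e-01, -9.01898312e-04, -3.50688797e-05]), 'contact_force': array([ 0.34773854, -0.5693647 , -0.21743354]), 'moment': array([ 0.00700177,  0.03641134, -0.03685824]), 'finger_force': 0.0, 'opening': 1.0000880573748767} -0.0187
scene {'fx': 450.7604025310199, 'fy': 450.7604025310199, 'cx': 324.44652852938447, 'cy': 236.47967102666615, 'D': array([-0.04731041,  0.        ,  0.        ,  0.        ,  0.        ]), 'extrinsics': array([[-0.22865722,  0.97331231, -0.01946841,  0.18722399],
       [ 0.54306423,  0.1109319 , -0.83233128, -0.16380206],
       [-0.80795861, -0.20089115, -0.55393648,  1.55488261],
       [ 0.        ,  0.        ,  0.        ,  1.        ]])}
top {'fx': 519.1373214473543, 'fy': 519.1373214473543, 'cx': 315.9264091692403, 'cy': 227.65255996703175, 'D': array([0.03995791, 0.        , 0.        , 0.        , 0.        ]), 'extrinsics': array([[-0.01985121, -0.99973417,  0.01172651, -0.07101513],
       [-0.99610656,  0.01876883, -0.0861363 ,  0.52873258],
       [ 0.08589331, -0.01339077, -0.99621435,  1.4902898 ],
       [ 0.        ,  0.        ,  0.        ,  1.        ]])}
```

View pics/scene0.png

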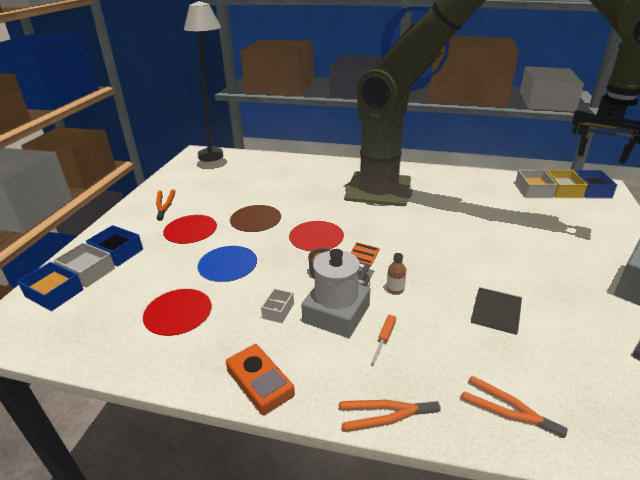

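View pics/top0.png

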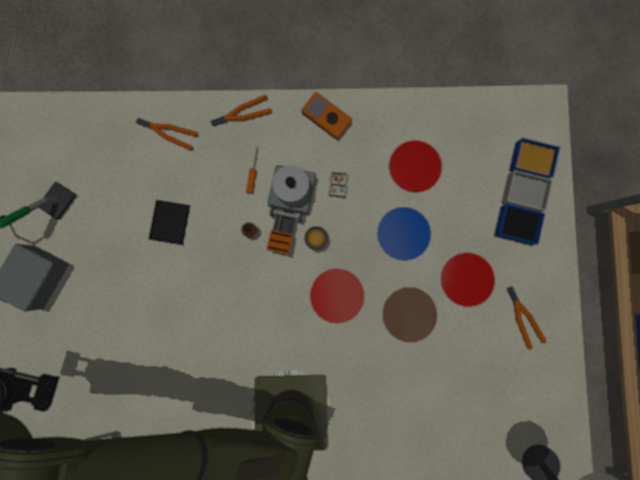

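The scene view shows the canister at (336,285), blue mat (228,263) and tray (497,310). In the top view, the knob is at (291,183), the pedal (281,240), the mat (404,233), the tray (170,222), the bottle (250,230) and the wool pot (316,238).

```bash
cat > h.py <<'E'
import cv2,numpy as np
from plant import r,optics
from scipy.spatial.transform import Rotation as R
def cast(n,uv,z):
    c=optics.get_calibration(n);K=np.array([[c['fx'],0,c['cx']],[0,c['fy'],c['cy']],[0,0,1]])
    E=c['extrinsics'];x=cv2.undistortPoints(np.array(uv,float).reshape(-1,1,2),K,c['D'])[:,0]
    d=np.c_[x,np.ones(len(x))]@E[:3,:3];o=-E[:3,:3].T@E[:3,3]
    return o+d*((z-o[2])/d[:,2])[:,None]
def blob(m,box):
    u0,v0,u1,v1=box;w=np.zeros(m.shape,np.uint8);w[v0:v1,u0:u1]=m[v0:v1,u0:u1]
    cs=cv2.findContours(w,cv2.RETR_EXTERNAL,cv2.CHAIN_APPROX_NONE)[0]
    return max(cs,key=cv2.contourArea)
def cen(c):
    M=cv2.moments(c);return M['m10']/M['m00'],M['m01']/M['m00']
def totool(v):
    "world vector -> tool axes, cm"
    return np.round(R.from_quat(r.get_state()['eef_rot']).inv().apply(v)*100,2)
E
python3 - <<'E'
from h import *
np.set_printoptions(precision=4,suppress=True)
for n,bx in (("top",dict(mat=(370,200,440,270),tray=(140,190,200,255),pad=(262,225,300,260),knob=(280,172,304,196),lid=(262,160,322,215))),("scene",dict(mat=(190,240,265,290),tray=(465,280,530,340),pad=(345,240,385,275),knob=(327,247,346,266)))):
    z=np.load(n+"0.npz");p,d=z['p'],z['d'];h=cv2.cvtColor(p,cv2.COLOR_RGB2HSV);H,S,V=[h[...,i].astype(int) for i in range(3)]
    ms=dict(mat=(H>100)&(H<130)&(S>120),tray=V<75,pad=(H<20)&(S>140)&(V>90),knob=V<70,lid=(V>125)&(S<25))
    for k,b in bx.items():
        c=blob(ms[k].astype(np.uint8),b);zz=dict(mat=.003,tray=.012,pad=.073,knob=.178,lid=.148)[k]
        w=cast(n,c.reshape(-1,2),zz)[:,:2].astype(np.float32);re=cv2.minAreaRect(w);u=cen(c)
        if n=="scene" and k=="knob": zz=.165
        print(n,k,np.round(u,1),cast(n,[u],zz)[0],"rect",re, "depth",d[int(u[1]),int(u[0])])
print(h[183-0,291] if 0 else '')
z=np.load("top0.npz")['p'];print(z[183,270:316:3].tolist())
print('tray->',cast('top',[[250,230],[316,238],[338,185],[252,180]],.05))
E
```

```text
top mat [403.9 233.3] [ 0.5075 -0.3411  0.003 ] rect ((0.5071418881416321, -0.34136563539505005), (0.14778976142406464, 0.15125398337841034), 88.25604248046875) depth 1.5388039
top tray [169.  222.1] [0.5527 0.3473 0.012 ] rect ((0.5527923107147217, 0.3473135828971863), (0.10149554908275604, 0.11877567321062088), 79.67704772949219) depth 1.5302248
top pad [280.  241.4] [0.486  0.0211 0.073 ] rect ((0.4871058762073517, 0.021877216175198555), (0.06149961054325104, 0.03748701140284538), 74.84701538085938) depth 1.4582721
top knob [290.4 182. ] [ 0.6357 -0.0143  0.178 ] rect ((0.6358654499053955, -0.013276231475174427), (0.026327695697546005, 0.026623575016856194), 89.00931549072266) depth 1.3691313Traceback (most recent call last):
  File "<stdin>", line 7, in <module>
  File "h.py", line 12, in blob
    return max(cs,key=cv2.contourArea)
ValueError: max() iterable argument is empty
```

```bash
python3 -m creep '[{"grip":1,"tx":-1,"ty":-1,"tz":-2},{"grip":1,"tx":-2,"ty":-1.5,"tz":-2.5},{"grip":1,"tx":-2.5,"ty":-2},{"grip":1,"tx":-2.5,"ty":-2},{"grip":1,"tx":-2.5,"ty":-2},{"grip":1,"tx":-2.5,"ty":-2},{"grip":1,"tx":-2.5,"ty":-2},{"grip":1,"tx":-2.5,"ty":-2}]' 15
python3 -m creep '[{"grip":1,"tx":-2.5,"ty":-2},{"grip":1,"tx":-2.5,"ty":-2},{"grip":1,"tx":-2.5,"ty":-2},{"grip":1,"tx":-2.5,"ty":-2},{"grip":1,"tx":-2.5,"ty":-2},{"grip":1,"tx":-2.5,"ty":-2},{"grip":1,"tx":-2.5,"ty":-2},{"grip":1,"tx":-2.5,"ty":-2}]'
python3 - <<'E'
from h import *
s=r.get_state();print(s['tool_pos'],s['q'],totool(np.array([.6357,-.0143,.25])-s['tool_pos']))
E
```

```text
[0.16224284 0.60295775 0.20760028] [-1.27420385  0.68990053 -0.19453633  1.56620303  0.15730431  0.90249024
 -0.2150906 ] [-61.75 -47.32  -4.16]$[0]: bad value
$[0]: bad value
```

```bash
python3 -m creep '[{"grip":1,"tx":-1,"ty":-1,"tz":-2,"spin":0},{"grip":1,"tx":-2,"ty":-1.5,"tz":-2.5,"spin":0},{"grip":1,"tx":-2.5,"ty":-2,"tz":0,"spin":0},{"grip":1,"tx":-2.5,"ty":-2,"tz":0,"spin":0},{"grip":1,"tx":-2.5,"ty":-2,"tz":0,"spin":0},{"grip":1,"tx":-2.5,"ty":-2,"tz":0,"spin":0},{"grip":1,"tx":-2.5,"ty":-2,"tz":0,"spin":0},{"grip":1,"tx":-2.5,"ty":-2,"tz":0,"spin":0}]' 15
```

```text
clock: 0.77
tool_pos: [0.2991, 0.4151, 0.2531]
eef_rot: [0.131, 0.991, -0.0, -0.0]
contact_force: [1.0, -0.4, 0.2]
opening: 1.0
finger_force: 0.0
```

```bash
python3 -m creep '[{"grip":1,"tx":-2.5,"ty":-2,"tz":0,"spin":0},{"grip":1,"tx":-2.5,"ty":-2,"tz":0,"spin":0},{"grip":1,"tx":-2.5,"ty":-2,"tz":0,"spin":0},{"grip":1,"tx":-2.5,"ty":-2,"tz":0,"spin":0},{"grip":1,"tx":-2.5,"ty":-2,"tz":0,"spin":0},{"grip":1,"tx":-2.5,"ty":-2,"tz":0,"spin":0},{"grip":1,"tx":-2.5,"ty":-2,"tz":0,"spin":0},{"grip":1,"tx":-2.5,"ty":-2,"tz":0,"spin":0}]' 15
python3 -m creep '[{"grip":1,"tx":-2.5,"ty":-2,"tz":0,"spin":0},{"grip":1,"tx":-2.5,"ty":-2,"tz":0,"spin":0},{"grip":1,"tx":-2.5,"ty":-2,"tz":0,"spin":0},{"grip":1,"tx":-2.5,"ty":-2,"tz":0,"spin":0},{"grip":1,"tx":-2.5,"ty":-2,"tz":0,"spin":0},{"grip":1,"tx":-2.5,"ty":-1,"tz":0,"spin":0},{"grip":1,"tx":0,"ty":0,"tz":0,"spin":0},{"grip":1,"tx":0,"ty":0,"tz":0,"spin":0}]' 15
python3 - <<'E'
from h import *
s=r.get_state();print(s['tool_pos'],s['q'],totool(np.array([.6357,-.0143,.154])-s['tool_pos']))
E
```

```text
clock: 1.43
tool_pos: [0.4506, 0.2087, 0.2531]
eef_rot: [0.131, 0.991, -0.0, -0.0]
contact_force: [0.4, 0.3, -0.4]
opening: 0.996
finger_force: 0.0
clock: 2.1
tool_pos: [0.5667, 0.0638, 0.2526]
eef_rot: [0.133, 0.991, -0.0, -0.0]
contact_force: [-0.3, 0.6, -0.1]
opening: 1.003
finger_force: 0.0
[0.56673405 0.06378524 0.2526472 ] [-0.06239066  0.56547035 -0.21688307  1.67747712  0.14593553  0.91526689
  0.96911334] [-8.71 -5.72  9.86]
```

```bash
python3 -m creep '[{"grip":1,"tx":-2.5,"ty":-1.7,"tz":0,"spin":0},{"grip":1,"tx":-2.5,"ty":-1.7,"tz":0,"spin":0},{"grip":1,"tx":-2.3,"ty":-1.4,"tz":0,"spin":0},{"grip":1,"tx":-1.4,"ty":-0.9,"tz":0,"spin":0},{"grip":1,"tx":0,"ty":0,"tz":2,"spin":0},{"grip":1,"tx":0,"ty":0,"tz":2,"spin":0},{"grip":1,"tx":0,"ty":0,"tz":0,"spin":0}]' 15
python3 - <<'E'
from h import *
s=r.get_state();print(s['tool_pos'],totool(np.array([.6357,-.0143,.154])-s['tool_pos']))
p,d=optics.snapshot("scene")
c=optics.get_calibration("scene")
b=(240,150,440,340)
cv2.imwrite("pics/s1.png",cv2.resize(p[b[1]:b[3],b[0]:b[2],::-1],None,fx=3,fy=3,interpolation=cv2.INTER_CUBIC))
# project tcp and knob estimate
def pr(P): return cv2.projectPoints(np.array([P]),cv2.Rodrigues(c['extrinsics'][:3,:3])[0],c['extrinsics'][:3,3],np.array([[c['fx'],0,c['cx']],[0,c['fy'],c['cy']],[0,0,1]]),c['D'])[0].ravel()
for P in (s['tool_pos'],[.6357,-.0143,.178],[.6357,-.0143,.148]): 
    u=pr(P);print(u,(u-b[:2])*3)
E
```

```text
clock: 2.68
tool_pos: [0.632, -0.0109, 0.2095]
eef_rot: [0.13, 0.992, -0.0, -0.004]
contact_force: [-1.1, 0.5, -0.4]
opening: 0.999
finger_force: 0.0
[ 0.6319576  -0.01091728  0.20945368] [-0.5  -0.22  5.54]
[338.01960582 238.34258318] [294.05881745 265.02774954]
[336.11712885 251.58226665] [288.35138656 304.74679994]
[336.18785005 263.01566733] [288.56355016 339.047002  ]
```

View pics/s1.png

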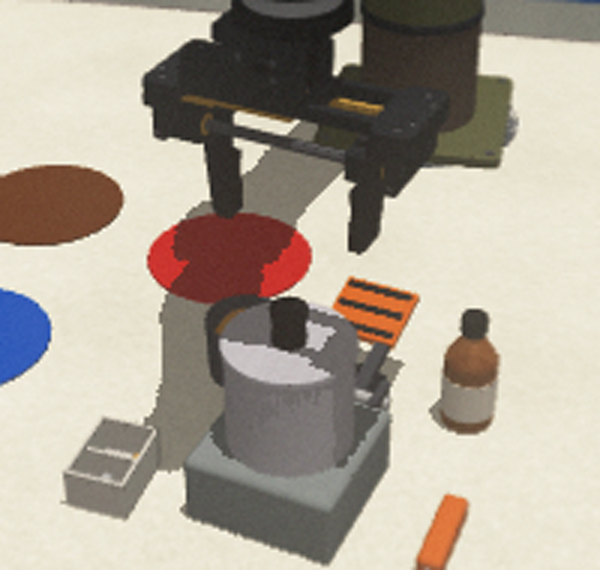

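The image shows the knob top at crop (289,303), as predicted. The open fingertips are at (227,213) and (362,247), higher than the projected TCP, so I'll check them in 3D.

```bash
python3 - <<'E'
from h import *
np.set_printoptions(precision=4,suppress=True)
p,d=optics.snapshot("scene");c=optics.get_calibration("scene");E=c['extrinsics']
K=np.array([[c['fx'],0,c['cx']],[0,c['fy'],c['cy']],[0,0,1]])
def pts(uv):
    uv=np.array(uv,float);x=cv2.undistortPoints(uv.reshape(-1,1,2),K,c['D'])[:,0]
    z=np.array([d[int(v),int(u)] for u,v in uv])
    return (np.c_[x,np.ones(len(x))]*z[:,None]-E[:3,3])@E[:3,:3]
for cr in ([229,210],[227,200],[362,243],[362,232],[289,310],[289,301]):
    u=[240+cr[0]/3,150+cr[1]/3];print(cr,pts([u])[0])
print(r.get_state()['tool_pos'],r.get_state()['eef_rot'])
E
```

```text
[229, 210] [ 0.6297 -0.0565  0.2469]
[227, 200] [ 0.6309 -0.0573  0.2555]
[362, 243] [0.659  0.0398 0.2512]
[362, 232] [0.6598 0.0397 0.2602]
[289, 310] [ 0.6446 -0.0119  0.1801]
[289, 301] [ 0.6338 -0.0142  0.1799]
[ 0.6344 -0.0108  0.213 ] [ 0.1299  0.9915  0.0003 -0.0012]
```

The knob position is confirmed at (0.634,-0.014,0.180). The open fingertips simply sit higher than when shut, so I'll pre-close partly and descend.

```bash
python3 -m creep '[{"grip":0,"tx":-0.2,"ty":-0.3,"tz":0,"spin":0},{"grip":0,"tx":0,"ty":0,"tz":1,"spin":0},{"grip":0,"tx":0,"ty":0,"tz":1,"spin":0},{"grip":0,"tx":0,"ty":0,"tz":1,"spin":0},{"grip":0,"tx":0,"ty":0,"tz":1,"spin":0},{"grip":0,"tx":0,"ty":0,"tz":0.7,"spin":0},{"grip":0,"tx":0,"ty":0,"tz":0.5,"spin":0},{"grip":0,"tx":0,"ty":0,"tz":0,"spin":0}]' 20
python3 - <<'E'
from h import *
s=r.get_state();print(totool(np.array([.6357,-.0143,.156])-s['tool_pos']))
p,d=optics.snapshot("scene")
b=(240,150,440,340)
cv2.imwrite("pics/s2.png",cv2.resize(p[b[1]:b[3],b[0]:b[2],::-1],None,fx=3,fy=3,interpolation=cv2.INTER_CUBIC))
E
```

```text
clock: 3.45
tool_pos: [0.6358, -0.0159, 0.1597]
eef_rot: [0.131, 0.991, -0.0, -0.001]
contact_force: [0.5, -0.6, 0.4]
opening: 0.503
finger_force: 0.0
[0.05 0.15 0.37]
```

View pics/s2.png

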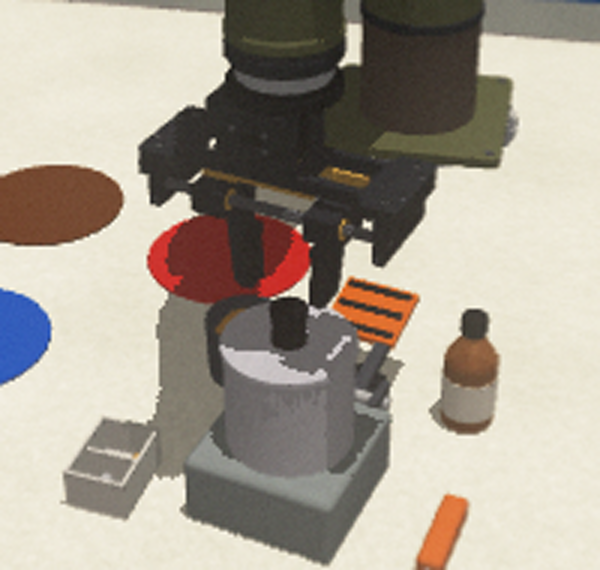

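The view shows the fingertips at (250,283) and (322,303), apparently still above or behind the knob (289,303), so I'll measure the tips again.

```bash
python3 - <<'E'
from h import *
np.set_printoptions(precision=4,suppress=True)
def cloud(n):
    p,d=optics.snapshot(n);c=optics.get_calibration(n);E=c['extrinsics']
    K=np.array([[c['fx'],0,c['cx']],[0,c['fy'],c['cy']],[0,0,1]])
    v,u=np.mgrid[:480,:640];x=cv2.undistortPoints(np.c_[u.ravel(),v.ravel()].astype(float).reshape(-1,1,2),K,c['D'])[:,0]
    return p,(((np.c_[x,np.ones(len(x))]*d.reshape(-1,1))-E[:3,3])@E[:3,:3]).reshape(480,640,3)
p,X=cloud("scene")
for cr in ([248,281],[248,270],[248,240],[322,300],[322,285],[322,250],[289,310],[289,301]):
    print(cr,X[int(150+cr[1]/3),int(240+cr[0]/3)])
p,X=cloud("top");s=r.get_state();print(s['tool_pos'],s['q'])
m=(X[...,2]>.19)&(abs(X[...,0]-.63)<.15)&(abs(X[...,1])<.2)
for a,b in((.19,.22),(.22,.25),(.25,.3)):
    q=X[m&(X[...,2]>a)&(X[...,2]<b)]
    if len(q): print(a,len(q),q.min(0),q.max(0),np.median(q,0))
E
```

```text
[248, 281] [ 0.639  -0.0435  0.198 ]
[248, 270] [ 0.6387 -0.0434  0.2054]
[248, 240] [ 0.6407 -0.0423  0.2314]
[322, 300] [0.655  0.0124 0.1993]
[322, 285] [0.6549 0.0123 0.2115]
[322, 250] [0.6537 0.0118 0.2396]
[289, 310] [ 0.6424 -0.0131  0.1792]
[289, 301] [ 0.6322 -0.0153  0.1795]
[ 0.6371 -0.0159  0.1616] [ 0.0594  0.7601 -0.1969  1.573   0.1842  0.8259  1.0983]
0.25 624 [ 0.5828 -0.1096  0.2597] [0.6953 0.0831 0.3   ] [0.6376 0.0439 0.2969]
```

Camera depth places the tips about 35 mm higher than the reported TCP z, while xy agrees, and the knob height checks out. I'll trust the camera and descend in small steps, watching the force.

```bash
python3 -m creep '[{"grip":0,"tx":0,"ty":0.1,"tz":0.8,"spin":0},{"grip":0,"tx":0,"ty":0,"tz":0.6,"spin":0},{"grip":0,"tx":0,"ty":0,"tz":0,"spin":0},{"grip":0,"tx":0,"ty":0,"tz":0,"spin":0}]' 20
python3 -m creep '[{"grip":0,"tx":0,"ty":0,"tz":0.6,"spin":0},{"grip":0,"tx":0,"ty":0,"tz":0.4,"spin":0},{"grip":0,"tx":0,"ty":0,"tz":0,"spin":0},{"grip":0,"tx":0,"ty":0,"tz":0,"spin":0}]' 20
python3 - <<'E'
from h import *
np.set_printoptions(precision=4,suppress=True)
p,d=optics.snapshot("scene");c=optics.get_calibration("scene");E=c['extrinsics']
b=(240,150,440,340)
cv2.imwrite("pics/s3.png",cv2.resize(p[b[1]:b[3],b[0]:b[2],::-1],None,fx=3,fy=3,interpolation=cv2.INTER_CUBIC))
E
```

```text
clock: 3.93
tool_pos: [0.6365, -0.0149, 0.1467]
eef_rot: [0.131, 0.991, -0.0, -0.001]
contact_force: [0.5, -0.2, 0.6]
opening: 0.501
finger_force: 0.0
clock: 4.27
tool_pos: [0.6367, -0.015, 0.1369]
eef_rot: [0.131, 0.991, -0.0, -0.0]
contact_force: [-0.5, -1.0, -0.2]
opening: 0.502
finger_force: 0.0
```

View pics/s3.png

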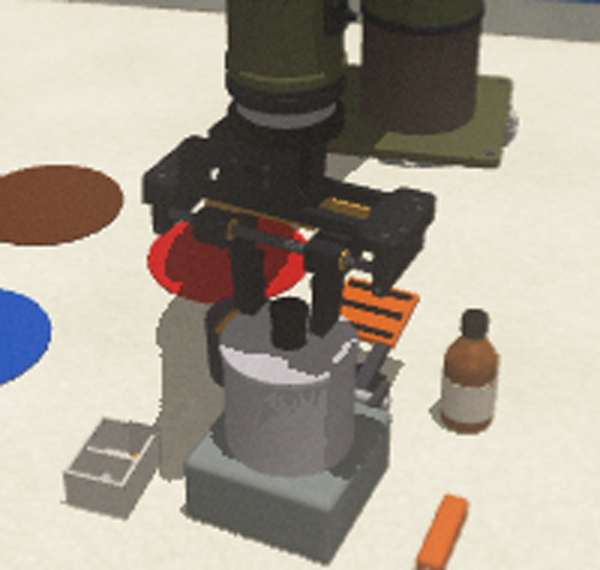

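The tips at (250,310) and (325,333) are beside the knob top and clear of the lid with no contact, so the roughly 35 mm offset is real. I'll go down another 1.6 cm and grip.

```bash
python3 -m creep '[{"grip":0,"tx":0,"ty":0,"tz":0.6,"spin":0},{"grip":0,"tx":0,"ty":0,"tz":0.5,"spin":0},{"grip":0,"tx":0,"ty":0,"tz":0,"spin":0},{"grip":0,"tx":0,"ty":0,"tz":0,"spin":0}]' 20
python3 -m creep '[{"grip":0,"tx":0,"ty":0,"tz":0.5,"spin":0},{"grip":-1,"tx":0,"ty":0,"tz":0,"spin":0},{"grip":-1,"tx":0,"ty":0,"tz":0,"spin":0},{"grip":-1,"tx":0,"ty":0,"tz":0,"spin":0},{"grip":-1,"tx":0,"ty":0,"tz":0,"spin":0},{"grip":-1,"tx":0,"ty":0,"tz":0,"spin":0}]' 20
python3 - <<'E'
from h import *
np.set_printoptions(precision=4,suppress=True)
p,d=optics.snapshot("scene");c=optics.get_calibration("scene");E=c['extrinsics']
b=(240,150,440,340)
cv2.imwrite("pics/s4.png",cv2.resize(p[b[1]:b[3],b[0]:b[2],::-1],None,fx=3,fy=3,interpolation=cv2.INTER_CUBIC))
E
```

```text
clock: 4.65
tool_pos: [0.6366, -0.0149, 0.1258]
eef_rot: [0.131, 0.991, -0.0, -0.001]
contact_force: [0.3, 0.1, 0.0]
opening: 0.496
finger_force: 0.0
clock: 5.15
tool_pos: [0.637, -0.0148, 0.1213]
eef_rot: [0.131, 0.991, 0.0, 0.0]
contact_force: [0.0, 0.7, -1.2]
opening: 0.285
finger_force: 19.9
```

```bash
python3 -m creep '[{"grip":-1,"tx":0,"ty":0,"tz":-0.5,"spin":0},{"grip":-1,"tx":0,"ty":0,"tz":-1,"spin":0},{"grip":-1,"tx":0,"ty":0,"tz":-1.5,"spin":0},{"grip":-1,"tx":0,"ty":0,"tz":-1.5,"spin":0},{"grip":-1,"tx":0,"ty":0,"tz":-1,"spin":0},{"grip":-1,"tx":0,"ty":0,"tz":-0.5,"spin":0},{"grip":-1,"tx":0,"ty":-0.5,"tz":0,"spin":0},{"grip":-1,"tx":0.1,"ty":-1,"tz":0,"spin":0}]' 20
python3 -m creep '[{"grip":-1,"tx":0.3,"ty":-2,"tz":0,"spin":0},{"grip":-1,"tx":0.3,"ty":-2.5,"tz":0,"spin":0},{"grip":-1,"tx":0.3,"ty":-2.5,"tz":0,"spin":0},{"grip":-1,"tx":0.3,"ty":-2.5,"tz":0,"spin":0},{"grip":-1,"tx":0.3,"ty":-2.5,"tz":0,"spin":0},{"grip":-1,"tx":0.3,"ty":-2.5,"tz":0,"spin":0},{"grip":-1,"tx":0.3,"ty":-2.5,"tz":0,"spin":0},{"grip":-1,"tx":0.3,"ty":-2.5,"tz":0,"spin":0}]' 20
python3 -m creep '[{"grip":-1,"tx":0.3,"ty":-2.5,"tz":0,"spin":0},{"grip":-1,"tx":0.3,"ty":-2.5,"tz":0,"spin":0},{"grip":-1,"tx":0.3,"ty":-2.5,"tz":0,"spin":0},{"grip":-1,"tx":0.3,"ty":-2.5,"tz":0,"spin":0},{"grip":-1,"tx":0,"ty":-2,"tz":0,"spin":0},{"grip":-1,"tx":0,"ty":-1,"tz":0,"spin":0},{"grip":-1,"tx":0,"ty":0,"tz":0,"spin":0}]' 20
python3 - <<'E'
from h import *
s=r.get_state();print(s['q'],totool(np.array([.5075,-.3411,-.01])-s['tool_pos']))
p,d=optics.snapshot("scene")
b=(140,100,340,290)
cv2.imwrite("pics/s5.png",cv2.resize(p[b[1]:b[3],b[0]:b[2],::-1],None,fx=3,fy=3,interpolation=cv2.INTER_CUBIC))
E
```

```text
clock: 5.87
tool_pos: [0.6322, -0.0279, 0.1813]
eef_rot: [0.13, 0.992, 0.001, 0.0]
contact_force: [0.6, -0.8, -1.2]
opening: 0.285
finger_force: 20.0
clock: 6.53
tool_pos: [0.5561, -0.2134, 0.1802]
eef_rot: [0.132, 0.991, -0.0, -0.001]
contact_force: [-0.4, -0.4, -2.0]
opening: 0.283
finger_force: 20.0
clock: 7.12
tool_pos: [0.5102, -0.3374, 0.1803]
eef_rot: [0.134, 0.991, -0.001, -0.001]
contact_force: [0.2, -0.9, -1.8]
opening: 0.287
finger_force: 20.0
[ 0.64537476  0.70842923 -0.24510715  1.63389609  0.21928336  0.82803215
  1.6101224 ] [ 0.12 -0.39 19.03]
```

View pics/s5.png

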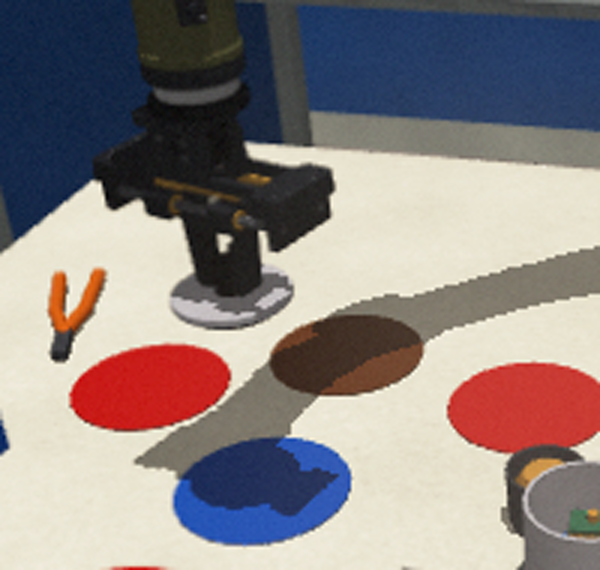

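The lid is held level at (232,297) above the blue mat (262,490), and the green module is visible in the pot at (585,520). Lowering.

```bash
python3 -m creep '[{"grip":-1,"tx":0.1,"ty":-0.2,"tz":2,"spin":0},{"grip":-1,"tx":0,"ty":0,"tz":2.5,"spin":0},{"grip":-1,"tx":0,"ty":0,"tz":2.5,"spin":0},{"grip":-1,"tx":0,"ty":0,"tz":2.5,"spin":0},{"grip":-1,"tx":0,"ty":0,"tz":2.5,"spin":0},{"grip":-1,"tx":0,"ty":0,"tz":2,"spin":0},{"grip":-1,"tx":0,"ty":0,"tz":1.5,"spin":0},{"grip":-1,"tx":0,"ty":0,"tz":1,"spin":0}]' 20
python3 -m creep '[{"grip":-1,"tx":0,"ty":0,"tz":0.6,"spin":0},{"grip":-1,"tx":0,"ty":0,"tz":0.4,"spin":0},{"grip":-1,"tx":0,"ty":0,"tz":0,"spin":0},{"grip":-1,"tx":0,"ty":0,"tz":0,"spin":0}]' 20
python3 - <<'E'
from h import *
s=r.get_state();print(totool(np.array([.5075,-.3411,-.01])-s['tool_pos']))
E
```

```text
clock: 7.83
tool_pos: [0.5117, -0.3321, 0.0143]
eef_rot: [0.13, 0.992, 0.001, -0.001]
contact_force: [-0.1, -0.1, -1.1]
opening: 0.282
finger_force: 20.0
clock: 8.17
tool_pos: [0.5121, -0.3353, 0.0069]
eef_rot: [0.131, 0.991, -0.0, 0.001]
contact_force: [0.1, -0.6, -2.3]
opening: 0.282
finger_force: 20.0
[ 0.29 -0.68  1.69]
```

```bash
python3 -m creep '[{"grip":-1,"tx":0.2,"ty":-0.5,"tz":0.5,"spin":0},{"grip":-1,"tx":0,"ty":0,"tz":0.5,"spin":0},{"grip":-1,"tx":0,"ty":0,"tz":0.3,"spin":0},{"grip":-1,"tx":0,"ty":0,"tz":0,"spin":0},{"grip":-1,"tx":0,"ty":0,"tz":0,"spin":0}]' 20
python3 -m creep '[{"grip":-1,"tx":0,"ty":0,"tz":0.2,"spin":0},{"grip":-1,"tx":0,"ty":0,"tz":0,"spin":0},{"grip":-1,"tx":0,"ty":0,"tz":0,"spin":0}]' 20
```

```text
clock: 8.58
tool_pos: [0.5081, -0.3395, -0.0069]
eef_rot: [0.131, 0.991, 0.0, -0.0]
contact_force: [-0.9, 0.1, -2.0]
opening: 0.281
finger_force: 20.0
clock: 8.83
tool_pos: [0.5083, -0.3396, -0.0087]
eef_rot: [0.131, 0.991, 0.0, 0.0]
contact_force: [-1.0, 0.4, -1.5]
opening: 0.283
finger_force: 20.0
```

```bash
python3 -m creep '[{"grip":-1,"tx":0,"ty":0,"tz":0.2,"spin":0},{"grip":-1,"tx":0,"ty":0,"tz":0,"spin":0},{"grip":-1,"tx":0,"ty":0,"tz":0,"spin":0}]' 20
python3 -m creep '[{"grip":-1,"tx":0,"ty":0,"tz":0.2,"spin":0},{"grip":-1,"tx":0,"ty":0,"tz":0,"spin":0},{"grip":-1,"tx":0,"ty":0,"tz":0,"spin":0}]' 20
```

```text
clock: 9.08
tool_pos: [0.5086, -0.3397, -0.0099]
eef_rot: [0.131, 0.991, -0.0, 0.0]
contact_force: [-1.6, 0.2, 5.3]
opening: 0.283
finger_force: 19.5
clock: 9.33
tool_pos: [0.5088, -0.3398, -0.0106]
eef_rot: [0.131, 0.991, -0.0, 0.001]
contact_force: [-3.9, 1.7, 15.3]
opening: 0.281
finger_force: 18.9
```

Contact at the predicted height. Ease off, release and rise.

```bash
python3 -m creep '[{"grip":-1,"tx":0,"ty":0,"tz":-0.3,"spin":0},{"grip":0,"tx":0,"ty":0,"tz":0,"spin":0},{"grip":0,"tx":0,"ty":0,"tz":0,"spin":0},{"grip":0,"tx":0,"ty":0,"tz":0,"spin":0},{"grip":0,"tx":0,"ty":0,"tz":-1,"spin":0},{"grip":0,"tx":0,"ty":0,"tz":-2.5,"spin":0},{"grip":0,"tx":0,"ty":0,"tz":-3,"spin":0},{"grip":0,"tx":0,"ty":0,"tz":-3,"spin":0}]' 20
python3 -m creep '[{"grip":-1,"tx":0,"ty":0,"tz":-3,"spin":0},{"grip":-1,"tx":0,"ty":0,"tz":-3,"spin":0},{"grip":-1,"tx":0,"ty":0,"tz":-3,"spin":0},{"grip":-1,"tx":0,"ty":0,"tz":-2,"spin":0},{"grip":-1,"tx":0,"ty":0,"tz":0,"spin":0}]' 20
python3 - <<'E'
from h import *
np.set_printoptions(precision=4,suppress=True)
s=r.get_state();print(s['tool_pos'],s['q'])
p,d=optics.snapshot("scene");b=(190,200,390,350)
cv2.imwrite("pics/s6.png",cv2.resize(p[b[1]:b[3],b[0]:b[2],::-1],None,fx=4,fy=4,interpolation=cv2.INTER_CUBIC))
E
```

```text
clock: 10.0
tool_pos: [0.5077, -0.3393, 0.0863]
eef_rot: [0.131, 0.991, 0.0, -0.001]
contact_force: [-0.2, -0.6, 0.9]
opening: 0.498
finger_force: 0.0
clock: 10.42
tool_pos: [0.5109, -0.3411, 0.2006]
eef_rot: [0.131, 0.991, -0.002, 0.004]
contact_force: [-0.1, -1.0, -0.5]
opening: 0.145
finger_force: 0.0
[ 0.5109 -0.3411  0.2006] [ 0.6599  0.6834 -0.2595  1.6163  0.2158  0.8608  1.6241]
```

View pics/s6.png

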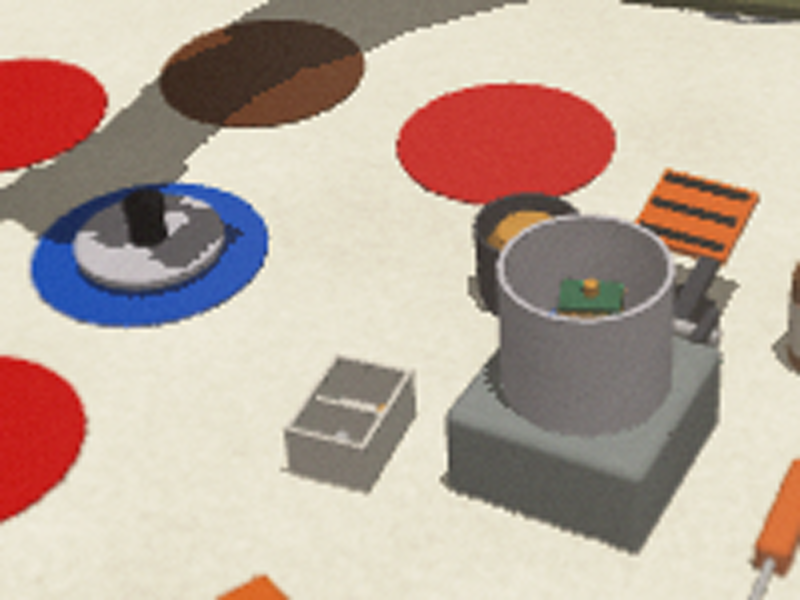

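The lid lies knob up, centred on the blue mat at crop (150,245). The module stands in the pot at (590,295). Next I move shut fingers above the pedal, turning so the gripper's long side runs along the pedal and clears the bottle.

```bash
python3 -m creep '[{"grip":-1,"tx":0.9,"ty":2.3,"tz":0,"spin":0},{"grip":-1,"tx":1,"ty":2.5,"tz":0,"spin":0},{"grip":-1,"tx":1,"ty":2.5,"tz":0,"spin":0},{"grip":-1,"tx":1,"ty":2.5,"tz":0,"spin":0},{"grip":-1,"tx":1,"ty":2.5,"tz":0,"spin":0},{"grip":-1,"tx":1,"ty":2.5,"tz":0,"spin":0},{"grip":-1,"tx":1,"ty":2.5,"tz":0,"spin":0},{"grip":-1,"tx":1,"ty":2.5,"tz":0,"spin":0}]' 20
python3 -m creep '[{"grip":-1,"tx":1,"ty":2.5,"tz":0,"spin":0},{"grip":-1,"tx":1,"ty":2.5,"tz":0,"spin":0},{"grip":-1,"tx":1,"ty":2.5,"tz":0,"spin":0},{"grip":-1,"tx":1,"ty":2.5,"tz":0,"spin":0},{"grip":-1,"tx":1,"ty":2.5,"tz":0,"spin":4},{"grip":-1,"tx":0.6,"ty":2,"tz":0,"spin":7},{"grip":-1,"tx":0,"ty":0,"tz":0,"spin":7},{"grip":-1,"tx":0,"ty":0,"tz":0,"spin":7}]' 20
python3 -m creep '[{"grip":-1,"tx":0,"ty":0,"tz":0,"spin":7},{"grip":-1,"tx":0,"ty":0,"tz":0,"spin":7},{"grip":-1,"tx":0,"ty":0,"tz":0,"spin":7},{"grip":-1,"tx":0,"ty":0,"tz":0,"spin":7},{"grip":-1,"tx":0,"ty":0,"tz":0,"spin":7},{"grip":-1,"tx":0,"ty":0,"tz":0,"spin":7},{"grip":-1,"tx":0,"ty":0,"tz":0,"spin":7},{"grip":-1,"tx":0,"ty":0,"tz":0,"spin":0}]' 20
python3 - <<'E'
from h import *
s=r.get_state();R_=R.from_quat(s['eef_rot']);print(s['q'],R_.as_matrix()[:2,1],totool(np.array([.472,.0244,.04])-s['tool_pos']))
print(cast('top',[[250,230],[316,238]],.1))
E
```

```text
clock: 11.13
tool_pos: [0.4819, -0.1266, 0.1942]
eef_rot: [0.131, 0.991, 0.0, -0.001]
contact_force: [0.9, -0.4, 0.7]
opening: 0.007
finger_force: 0.0
clock: 11.8
tool_pos: [0.4673, 0.0284, 0.1944]
eef_rot: [0.344, 0.939, -0.0, -0.001]
contact_force: [-0.1, -1.1, 0.8]
opening: 0.004
finger_force: 0.0
clock: 12.47
tool_pos: [0.4674, 0.0266, 0.1944]
eef_rot: [0.702, 0.712, -0.001, -0.001]
contact_force: [-0.4, -0.5, 0.8]
opening: 0.005
finger_force: 0.0
[-0.27323583  0.52005218  0.18008518  2.0491717  -0.16002182  0.58778063
  0.03075136] [0.99990523 0.01355627] [-0.21  0.49 15.44]
[[ 0.51756702  0.10186938  0.1       ]
 [ 0.4919541  -0.07983286  0.1       ]]
```

```bash
python3 -m creep '[{"grip":-1,"tx":0,"ty":0,"tz":1,"spin":7},{"grip":-1,"tx":0,"ty":0,"tz":2,"spin":6.5},{"grip":-1,"tx":-0.1,"ty":0.5,"tz":2.5,"spin":0},{"grip":-1,"tx":0,"ty":0,"tz":2.5,"spin":0},{"grip":-1,"tx":0,"ty":0,"tz":2,"spin":0},{"grip":-1,"tx":0,"ty":0,"tz":2,"spin":0},{"grip":-1,"tx":0,"ty":0,"tz":1,"spin":0},{"grip":-1,"tx":0,"ty":0,"tz":0,"spin":0}]' 20
python3 - <<'E'
from h import *
s=r.get_state();print(totool(np.array([.472,.0244,.04])-s['tool_pos']))
p,d=optics.snapshot("scene");b=(260,120,440,340)
cv2.imwrite("pics/s7.png",cv2.resize(p[b[1]:b[3],b[0]:b[2],::-1],None,fx=2.7,fy=2.7,interpolation=cv2.INTER_CUBIC))
E
```

```text
clock: 13.13
tool_pos: [0.4709, 0.0245, 0.0629]
eef_rot: [0.779, 0.627, -0.002, -0.002]
contact_force: [-0.1, 0.1, -0.2]
opening: 0.005
finger_force: 0.0
[0.01 0.12 2.29]
```

View pics/s7.png

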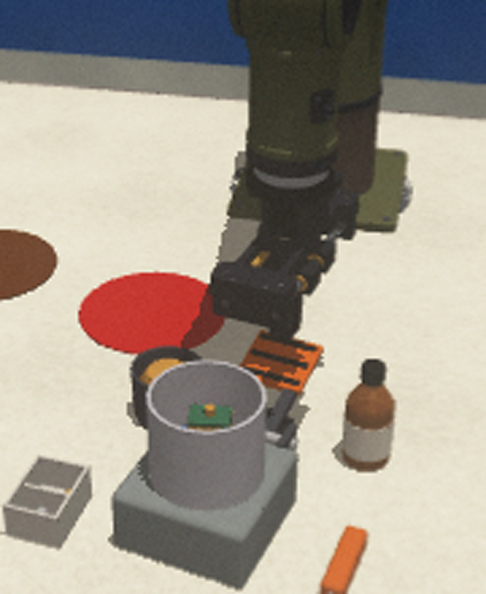

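The gripper is aligned along the pedal at crop (290,350), clear of the pot and bottle. Lower and press while watching the force.

```bash
python3 -m creep '[{"grip":-1,"tx":0,"ty":0.1,"tz":1,"spin":0},{"grip":-1,"tx":0,"ty":0,"tz":1,"spin":0},{"grip":-1,"tx":0,"ty":0,"tz":0.8,"spin":0},{"grip":-1,"tx":0,"ty":0,"tz":0,"spin":0}]' 20
python3 -m creep '[{"grip":-1,"tx":0,"ty":0,"tz":0.6,"spin":0},{"grip":-1,"tx":0,"ty":0,"tz":0.6,"spin":0},{"grip":-1,"tx":0,"ty":0,"tz":0,"spin":0}]' 20
python3 -m creep '[{"grip":-1,"tx":0,"ty":0,"tz":0.6,"spin":0},{"grip":-1,"tx":0,"ty":0,"tz":0.6,"spin":0},{"grip":-1,"tx":0,"ty":0,"tz":0,"spin":0}]' 20
```

```text
clock: 13.52
tool_pos: [0.473, 0.0249, 0.0365]
eef_rot: [0.78, 0.626, -0.001, -0.001]
contact_force: [-0.4, 1.0, 4.0]
opening: 0.003
finger_force: 2.1
clock: 13.77
tool_pos: [0.4719, 0.0251, 0.0248]
eef_rot: [0.78, 0.626, -0.001, -0.002]
contact_force: [-3.5, 0.7, 5.2]
opening: 0.002
finger_force: 2.4
clock: 14.02
tool_pos: [0.4722, 0.0251, 0.013]
eef_rot: [0.78, 0.626, -0.001, -0.001]
contact_force: [-1.9, 1.6, 6.2]
opening: 0.004
finger_force: 3.1
```

```bash
python3 -m creep '[{"grip":-1,"tx":0,"ty":0,"tz":0.5,"spin":0},{"grip":-1,"tx":0,"ty":0,"tz":0.5,"spin":0},{"grip":-1,"tx":0,"ty":0,"tz":0,"spin":0}]' 20
python3 -m creep '[{"grip":-1,"tx":0,"ty":0,"tz":0.3,"spin":0},{"grip":-1,"tx":0,"ty":0,"tz":0.2,"spin":0},{"grip":-1,"tx":0,"ty":0,"tz":0,"spin":0}]' 20
```

```text
clock: 14.27
tool_pos: [0.4729, 0.025, 0.0069]
eef_rot: [0.78, 0.626, 0.001, -0.001]
contact_force: [-8.4, 1.3, 50.7]
opening: 0.006
finger_force: 25.4
clock: 14.52
tool_pos: [0.4731, 0.025, 0.0056]
eef_rot: [0.78, 0.626, 0.002, 0.0]
contact_force: [-12.8, 2.4, 92.8]
opening: 0.003
finger_force: 46.6
```

At the stop. Ease off a little and hold.

```bash
python3 -m creep '[{"grip":-1,"tx":0,"ty":0,"tz":-0.4,"spin":0},{"grip":-1,"tx":0,"ty":0,"tz":0,"spin":0},{"grip":-1,"tx":0,"ty":0,"tz":0,"spin":0},{"grip":-1,"tx":0,"ty":0,"tz":0,"spin":0},{"grip":-1,"tx":0,"ty":0,"tz":0,"spin":0},{"grip":-1,"tx":0,"ty":0,"tz":0,"spin":0},{"grip":-1,"tx":0,"ty":0,"tz":0,"spin":0},{"grip":-1,"tx":0,"ty":0,"tz":0,"spin":0}]' 20
python3 -m creep '[{"grip":-1,"tx":0,"ty":0,"tz":-0.5,"spin":0},{"grip":-1,"tx":0,"ty":0,"tz":-1,"spin":0},{"grip":-1,"tx":0,"ty":0,"tz":-1.5,"spin":0},{"grip":-1,"tx":0,"ty":0,"tz":-1.5,"spin":0},{"grip":-1,"tx":0,"ty":0,"tz":-2,"spin":0},{"grip":-1,"tx":0,"ty":0,"tz":-3,"spin":0},{"grip":1,"tx":0,"ty":0,"tz":-3,"spin":0},{"grip":1,"tx":0,"ty":0,"tz":-3,"spin":0}]' 20
python3 -m creep '[{"grip":1,"tx":0,"ty":0,"tz":-3,"spin":0},{"grip":1,"tx":0,"ty":-1,"tz":-2,"spin":0},{"grip":1,"tx":0,"ty":-1,"tz":0,"spin":0},{"grip":1,"tx":0,"ty":0,"tz":0,"spin":0}]' 20
python3 - <<'E'
from h import *
n=0
p,d=optics.snapshot("scene");b=(290,210,400,310);np.savez("s8.npz",p=p,d=d)
A=cv2.resize(p[b[1]:b[3],b[0]:b[2],::-1],None,fx=4,fy=4,interpolation=cv2.INTER_CUBIC)
p,d=optics.snapshot("top");np.savez("t8.npz",p=p,d=d);b=(255,150,345,250)
B=cv2.resize(p[b[1]:b[3],b[0]:b[2],::-1],None,fx=4,fy=4,interpolation=cv2.INTER_CUBIC)
cv2.imwrite("pics/s8.png",np.hstack([A,B]));print(A.shape,B.shape)
E
```

```text
clock: 15.18
tool_pos: [0.473, 0.025, 0.0067]
eef_rot: [0.78, 0.626, 0.001, -0.0]
contact_force: [-8.7, 2.1, 56.9]
opening: 0.007
finger_force: 28.7
clock: 15.85
tool_pos: [0.4738, 0.0243, 0.1584]
eef_rot: [0.78, 0.626, -0.0, -0.0]
contact_force: [0.9, 0.5, -0.3]
opening: 0.128
finger_force: 0.0
clock: 16.18
tool_pos: [0.4534, 0.0292, 0.2082]
eef_rot: [0.78, 0.626, 0.001, -0.0]
contact_force: [-0.7, -0.1, -0.6]
opening: 0.436
finger_force: 0.0
(400, 440, 3) (400, 360, 3)
```

View pics/s8.png

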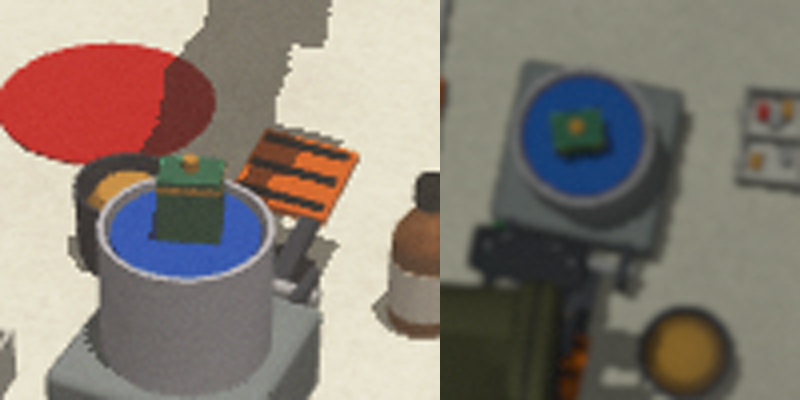

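The platform is up with the module standing on it (left crop (190,200)), the pedal is back up, and nothing was disturbed. Next I measure the module's top face.

```bash
python3 - <<'E'
from h import *
np.set_printoptions(precision=4,suppress=True)
for n,f,b in(("top","t8",(277,167,317,207)),("scene","s8",(310,240,365,280))):
    z=np.load(f+".npz");p,d=z['p'],z['d'];h=cv2.cvtColor(p,cv2.COLOR_RGB2HSV).astype(int)
    c=optics.get_calibration(n);E=c['extrinsics'];K=np.array([[c['fx'],0,c['cx']],[0,c['fy'],c['cy']],[0,0,1]])
    v,u=np.mgrid[b[1]:b[3],b[0]:b[2]];uv=np.c_[u.ravel(),v.ravel()].astype(float)
    x=cv2.undistortPoints(uv.reshape(-1,1,2),K,c['D'])[:,0];dd=d[v.ravel(),u.ravel()]
    X=(np.c_[x,np.ones(len(x))]*dd[:,None]-E[:3,3])@E[:3,:3];H=h[v.ravel(),u.ravel()]
    notblue=~((H[:,0]>98)&(H[:,0]<130)&(H[:,1]>100))
    m=(X[:,2]>.166)&(X[:,2]<.19)&(np.hypot(X[:,0]-.6357,X[:,1]+.0143)<.045)
    w=cast(n,uv[m],.174)[:,:2].astype(np.float32)
    print(n,m.sum(),np.median(X[m],0),w.mean(0),cv2.minAreaRect(w))
    g=m&(H[:,0]>40)&(H[:,0]<95)&(H[:,1]>60);w=cast(n,uv[g],.174)[:,:2].astype(np.float32)
    print(' green',g.sum(),w.mean(0),cv2.minAreaRect(w))
E
```

```text
top 125 [ 0.6368 -0.0083  0.1757] [ 0.6374 -0.0089] ((0.6372916102409363, -0.008992675691843033), (0.025506291538476944, 0.034396734088659286), 4.767218112945557)
 green 93 [ 0.6364 -0.0103] ((0.6366000771522522, -0.010351639240980148), (0.0241822712123394, 0.031764235347509384), 5.428170680999756)
scene 177 [ 0.6434 -0.0103  0.1771] [ 0.6387 -0.0116] ((0.6397011876106262, -0.011664021760225296), (0.03915678337216377, 0.03364469110965729), 11.05263614654541)
 green 89 [ 0.6331 -0.0131] ((0.6329540610313416, -0.012875337153673172), (0.025280486792325974, 0.03361900895833969), 11.63408374786377)
```

```bash
python3 -m creep '[{"grip":0.2,"tx":0,"ty":0,"tz":0,"spin":-7},{"grip":0.2,"tx":0,"ty":0,"tz":0,"spin":-7},{"grip":0.2,"tx":0,"ty":0,"tz":0,"spin":-6},{"grip":0.2,"tx":-0.6,"ty":2,"tz":0,"spin":0},{"grip":0.2,"tx":-0.9,"ty":2.6,"tz":0,"spin":0},{"grip":0.2,"tx":-0.9,"ty":2.6,"tz":0,"spin":0},{"grip":0.2,"tx":-0.9,"ty":2.6,"tz":0,"spin":0},{"grip":0.2,"tx":-0.9,"ty":2.6,"tz":0,"spin":0}]' 20
python3 -m creep '[{"grip":0.2,"tx":-0.9,"ty":2.6,"tz":0,"spin":0},{"grip":0.2,"tx":-0.9,"ty":2.0,"tz":0,"spin":0},{"grip":0.2,"tx":0,"ty":0.6,"tz":0,"spin":0},{"grip":0.2,"tx":0,"ty":0,"tz":1,"spin":0},{"grip":0.2,"tx":0,"ty":0,"tz":1,"spin":0},{"grip":0.2,"tx":0,"ty":0,"tz":0,"spin":0},{"grip":0.2,"tx":0,"ty":0,"tz":0,"spin":0}]' 20
python3 - <<'E'
from h import *
s=r.get_state();M=R.from_quat(s['eef_rot']).as_matrix();print(np.degrees(np.arctan2(M[1,1],M[0,1])),totool(np.array([.636,-.0105,.110])-s['tool_pos']))
p,d=optics.snapshot("scene");b=(260,120,440,340)
cv2.imwrite("pics/s9.png",cv2.resize(p[b[1]:b[3],b[0]:b[2],::-1],None,fx=2.7,fy=2.7,interpolation=cv2.INTER_CUBIC))
E
```

```text
clock: 16.95
tool_pos: [0.5842, 0.0025, 0.2059]
eef_rot: [0.66, 0.752, -0.0, -0.001]
contact_force: [0.8, 1.2, -0.3]
opening: 0.597
finger_force: 0.0
clock: 17.53
tool_pos: [0.6346, -0.0074, 0.1859]
eef_rot: [0.659, 0.752, -0.001, -0.002]
contact_force: [0.7, -0.0, 0.4]
opening: 0.598
finger_force: 0.0
7.481878427733459 [-0.33  0.13  7.59]
```

View pics/s9.png

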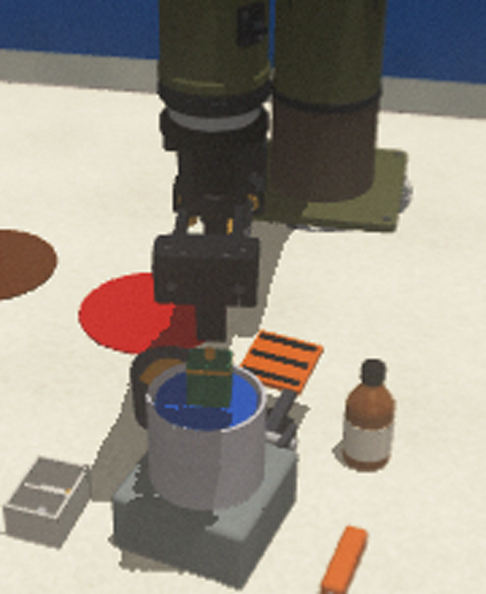

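The near finger at crop (210,335) lines up with the module (210,375) and the yaw matches. Descend in steps and grip.

```bash
python3 -m creep '[{"grip":0.2,"tx":-0.3,"ty":0.1,"tz":0.5,"spin":0},{"grip":0.2,"tx":0,"ty":0,"tz":1,"spin":0},{"grip":0.2,"tx":0,"ty":0,"tz":1,"spin":0},{"grip":0.2,"tx":0,"ty":0,"tz":1,"spin":0},{"grip":0.2,"tx":0,"ty":0,"tz":0.5,"spin":0},{"grip":0.2,"tx":0,"ty":0,"tz":0,"spin":0}]' 20
python3 -m creep '[{"grip":0.2,"tx":0,"ty":0,"tz":0.6,"spin":0},{"grip":0.2,"tx":0,"ty":0,"tz":1,"spin":0},{"grip":0.2,"tx":0,"ty":0,"tz":1,"spin":0},{"grip":0.2,"tx":0,"ty":0,"tz":0.6,"spin":0},{"grip":0.2,"tx":0,"ty":0,"tz":0.3,"spin":0},{"grip":0.2,"tx":0,"ty":0,"tz":0,"spin":0}]' 20
```

```text
clock: 18.08
tool_pos: [0.6368, -0.0107, 0.1453]
eef_rot: [0.66, 0.752, -0.001, -0.001]
contact_force: [-0.3, -0.0, -0.4]
opening: 0.599
finger_force: 0.0
clock: 18.58
tool_pos: [0.6375, -0.0108, 0.1112]
eef_rot: [0.66, 0.752, -0.001, -0.001]
contact_force: [0.2, 0.1, 0.6]
opening: 0.598
finger_force: 0.0
```

```bash
python3 -m creep '[{"grip":-1,"tx":0,"ty":0,"tz":0,"spin":0},{"grip":-1,"tx":0,"ty":0,"tz":0,"spin":0},{"grip":-1,"tx":0,"ty":0,"tz":0,"spin":0},{"grip":-1,"tx":0,"ty":0,"tz":0,"spin":0},{"grip":-1,"tx":0,"ty":0,"tz":0,"spin":0},{"grip":-1,"tx":0,"ty":0,"tz":0,"spin":0}]' 15
python3 -m creep '[{"grip":-1,"tx":0,"ty":0,"tz":-0.5,"spin":0},{"grip":-1,"tx":0,"ty":0,"tz":-1,"spin":0},{"grip":-1,"tx":0,"ty":0,"tz":-1.5,"spin":0},{"grip":-1,"tx":0,"ty":0,"tz":-1.5,"spin":0},{"grip":-1,"tx":0,"ty":0,"tz":-1.5,"spin":0},{"grip":-1,"tx":0,"ty":0,"tz":-1,"spin":0},{"grip":-1,"tx":0,"ty":0,"tz":0,"spin":0}]' 15
python3 - <<'E'
from h import *
s=r.get_state();print(s['q'],totool(np.array([.5527,.3473,0])-s['tool_pos']))
E
```

```text
clock: 19.08
tool_pos: [0.6381, -0.0109, 0.1126]
eef_rot: [0.66, 0.751, 0.0, 0.0]
contact_force: [-0.3, 0.0, 2.0]
opening: 0.273
finger_force: 15.0
clock: 19.67
tool_pos: [0.6401, -0.011, 0.1853]
eef_rot: [0.66, 0.751, 0.002, 0.002]
contact_force: [0.5, 0.1, -1.1]
opening: 0.269
finger_force: 15.0
[-0.14078515  0.73646771  0.15939974  1.55819426 -0.14199539  0.85286017
  0.20075805] [36.67 -4.13 18.48]
```

```bash
python3 -m creep '[{"grip":-1,"tx":1.2,"ty":-0.1,"tz":0,"spin":0},{"grip":-1,"tx":2,"ty":-0.2,"tz":0,"spin":0},{"grip":-1,"tx":2.7,"ty":-0.3,"tz":0,"spin":0},{"grip":-1,"tx":2.7,"ty":-0.3,"tz":0,"spin":0},{"grip":-1,"tx":2.7,"ty":-0.3,"tz":0,"spin":0},{"grip":-1,"tx":2.7,"ty":-0.3,"tz":0,"spin":0},{"grip":-1,"tx":2.7,"ty":-0.3,"tz":0,"spin":0},{"grip":-1,"tx":2.7,"ty":-0.3,"tz":0,"spin":0}]' 15
python3 -m creep '[{"grip":-1,"tx":2.7,"ty":-0.3,"tz":0,"spin":0},{"grip":-1,"tx":2.7,"ty":-0.3,"tz":0,"spin":0},{"grip":-1,"tx":2.7,"ty":-0.3,"tz":0,"spin":0},{"grip":-1,"tx":2.7,"ty":-0.3,"tz":0,"spin":0},{"grip":-1,"tx":2.7,"ty":-0.3,"tz":0,"spin":0},{"grip":-1,"tx":2,"ty":-0.2,"tz":0,"spin":0},{"grip":-1,"tx":1,"ty":0,"tz":0,"spin":0},{"grip":-1,"tx":0,"ty":0,"tz":0,"spin":0}]' 15
python3 - <<'E'
from h import *
s=r.get_state();print(s['q'],totool(np.array([.5527,.3473,-.017])-s['tool_pos']))
E
```

```text
clock: 20.33
tool_pos: [0.5903, 0.1811, 0.1811]
eef_rot: [0.659, 0.752, -0.001, -0.001]
contact_force: [0.3, -0.3, -1.4]
opening: 0.272
finger_force: 15.0
clock: 21.0
tool_pos: [0.5516, 0.3441, 0.1811]
eef_rot: [0.658, 0.753, -0.0, -0.001]
contact_force: [-0.3, 0.3, -0.1]
opening: 0.273
finger_force: 15.0
[-0.73932077  0.76266761  0.21319686  1.52306482 -0.19443523  0.87798033
 -0.32340998] [ 0.26  0.2  19.81]
```

```bash
python3 -m creep '[{"grip":-1,"tx":0.2,"ty":0.1,"tz":2,"spin":0},{"grip":-1,"tx":0,"ty":0,"tz":2.5,"spin":0},{"grip":-1,"tx":0,"ty":0,"tz":2.5,"spin":0},{"grip":-1,"tx":0,"ty":0,"tz":2.5,"spin":0},{"grip":-1,"tx":0,"ty":0,"tz":2.5,"spin":0},{"grip":-1,"tx":0,"ty":0,"tz":2.5,"spin":0},{"grip":-1,"tx":0,"ty":0,"tz":1.5,"spin":0},{"grip":-1,"tx":0,"ty":0,"tz":0.8,"spin":0}]' 15
python3 -m creep '[{"grip":-1,"tx":0,"ty":0,"tz":0.8,"spin":0},{"grip":-1,"tx":0,"ty":0,"tz":0.6,"spin":0},{"grip":-1,"tx":0,"ty":0,"tz":0.3,"spin":0},{"grip":-1,"tx":0,"ty":0,"tz":0,"spin":0},{"grip":-1,"tx":0,"ty":0,"tz":0,"spin":0}]' 15
python3 - <<'E'
from h import *
s=r.get_state();print(totool(np.array([.5527,.3473,-.017])-s['tool_pos']))
E
```

```text
clock: 21.67
tool_pos: [0.5538, 0.3389, 0.0116]
eef_rot: [0.661, 0.751, -0.003, 0.0]
contact_force: [0.2, -0.3, -0.5]
opening: 0.271
finger_force: 15.0
clock: 22.08
tool_pos: [0.5553, 0.3425, -0.002]
eef_rot: [0.66, 0.751, 0.001, 0.0]
contact_force: [0.3, 0.3, -1.7]
opening: 0.273
finger_force: 15.0
[ 0.51 -0.19  1.5 ]
```

```bash
python3 -m creep '[{"grip":-1,"tx":0.4,"ty":-0.2,"tz":0.4,"spin":0},{"grip":-1,"tx":0,"ty":0,"tz":0.4,"spin":0},{"grip":-1,"tx":0,"ty":0,"tz":0.3,"spin":0},{"grip":-1,"tx":0,"ty":0,"tz":0,"spin":0},{"grip":-1,"tx":0,"ty":0,"tz":0,"spin":0}]' 15
python3 -m creep '[{"grip":-1,"tx":0,"ty":0,"tz":0.2,"spin":0},{"grip":-1,"tx":0,"ty":0,"tz":0,"spin":0},{"grip":-1,"tx":0,"ty":0,"tz":0,"spin":0}]' 15
python3 -m creep '[{"grip":-1,"tx":0,"ty":0,"tz":0.2,"spin":0},{"grip":-1,"tx":0,"ty":0,"tz":0,"spin":0},{"grip":-1,"tx":0,"ty":0,"tz":0,"spin":0}]' 15
```

```text
clock: 22.5
tool_pos: [0.552, 0.3459, -0.0139]
eef_rot: [0.66, 0.752, -0.0, -0.0]
contact_force: [-0.2, -0.5, -0.8]
opening: 0.275
finger_force: 15.0
clock: 22.75
tool_pos: [0.5523, 0.3459, -0.0157]
eef_rot: [0.66, 0.751, -0.0, -0.0]
contact_force: [-1.1, 1.0, -0.5]
opening: 0.272
finger_force: 15.0
clock: 23.0
tool_pos: [0.5522, 0.346, -0.0178]
eef_rot: [0.66, 0.752, -0.0, -0.0]
contact_force: [0.4, 0.6, -0.6]
opening: 0.275
finger_force: 15.0
```

```bash
python3 -m creep '[{"grip":-1,"tx":0,"ty":0,"tz":0.15,"spin":0},{"grip":-1,"tx":0,"ty":0,"tz":0,"spin":0},{"grip":-1,"tx":0,"ty":0,"tz":0,"spin":0}]' 15
python3 -m creep '[{"grip":-1,"tx":0,"ty":0,"tz":0.15,"spin":0},{"grip":-1,"tx":0,"ty":0,"tz":0,"spin":0},{"grip":-1,"tx":0,"ty":0,"tz":0,"spin":0}]' 15
```

```text
clock: 23.25
tool_pos: [0.5522, 0.346, -0.0192]
eef_rot: [0.66, 0.752, -0.0, -0.0]
contact_force: [0.6, -0.2, -1.8]
opening: 0.27
finger_force: 15.0
clock: 23.5
tool_pos: [0.5523, 0.3461, -0.0194]
eef_rot: [0.66, 0.752, 0.0, -0.0]
contact_force: [-2.3, -1.2, 8.7]
opening: 0.272
finger_force: 15.0
```

Contact with the tray floor. Release, rise and check by depth.

```bash
python3 -m creep '[{"grip":-1,"tx":0,"ty":0,"tz":-0.1,"spin":0},{"grip":0.2,"tx":0,"ty":0,"tz":0,"spin":0},{"grip":0.2,"tx":0,"ty":0,"tz":0,"spin":0},{"grip":0.2,"tx":0,"ty":0,"tz":0,"spin":0},{"grip":0.2,"tx":0,"ty":0,"tz":-0.5,"spin":0},{"grip":0.2,"tx":0,"ty":0,"tz":-1.5,"spin":0},{"grip":0.2,"tx":0,"ty":0,"tz":-2.5,"spin":0},{"grip":0.2,"tx":0,"ty":0,"tz":-3,"spin":0}]' 15
python3 -m creep '[{"grip":0.2,"tx":0,"ty":0,"tz":-3,"spin":0},{"grip":0.2,"tx":0,"ty":0,"tz":-3,"spin":0},{"grip":0.2,"tx":0,"ty":0,"tz":-3,"spin":0},{"grip":0.2,"tx":3,"ty":0,"tz":-2,"spin":0},{"grip":0.2,"tx":3,"ty":0,"tz":0,"spin":0},{"grip":0.2,"tx":3,"ty":0,"tz":0,"spin":0},{"grip":0.2,"tx":3,"ty":0,"tz":0,"spin":0},{"grip":0.2,"tx":0,"ty":0,"tz":0,"spin":0}]' 15
python3 - <<'E'
from h import *
np.set_printoptions(precision=4,suppress=True)
def cloud(n,b):
    p,d=optics.snapshot(n);h=cv2.cvtColor(p,cv2.COLOR_RGB2HSV).astype(int)
    c=optics.get_calibration(n);E=c['extrinsics'];K=np.array([[c['fx'],0,c['cx']],[0,c['fy'],c['cy']],[0,0,1]])
    v,u=np.mgrid[b[1]:b[3],b[0]:b[2]];uv=np.c_[u.ravel(),v.ravel()].astype(float)
    x=cv2.undistortPoints(uv.reshape(-1,1,2),K,c['D'])[:,0];dd=d[v.ravel(),u.ravel()]
    return (np.c_[x,np.ones(len(x))]*dd[:,None]-E[:3,3])@E[:3,:3],h[v.ravel(),u.ravel()]
X,H=cloud("scene",(150,200,560,360))
g=(abs(X[:,0]-.5527)<.06)&(abs(X[:,1]-.3473)<.055)&(X[:,2]>.02)&(X[:,2]<.07)
print('module',g.sum(),X[g].min(0),X[g].max(0))
t=g&(X[:,2]>.040);print('top',t.sum(),np.median(X[t],0),np.ptp(X[t],0))
l=(np.hypot(X[:,0]-.5075,X[:,1]+.3411)<.07)&(X[:,2]>.01);print('lid',l.sum(),X[l].mean(0),X[l].max(0),X[l].min(0))
o=(H[:,0]<20)&(H[:,1]>140)&(np.hypot(X[:,0]-.487,X[:,1]-.021)<.05);print('pedal',o.sum(),np.median(X[o],0))
print(r.get_state()['tool_pos'],r.get_state()['qd'])
E
```

```text
clock: 24.17
tool_pos: [0.5512, 0.3454, 0.0557]
eef_rot: [0.66, 0.751, -0.001, -0.0]
contact_force: [0.7, 0.7, 1.5]
opening: 0.592
finger_force: 0.0
clock: 24.83
tool_pos: [0.5327, 0.4742, 0.1665]
eef_rot: [0.656, 0.754, 0.003, -0.003]
contact_force: [-1.1, 1.6, 0.0]
opening: 0.597
finger_force: 0.0
module 247 [0.5388 0.3274 0.0202] [0.5687 0.3628 0.0519]
top 129 [0.557  0.3443 0.0448] [0.0281 0.0345 0.0119]
lid 727 [ 0.5181 -0.3364  0.022 ] [ 0.5611 -0.2907  0.0507] [ 0.4577 -0.3899  0.0102]
pedal 304 [0.4869 0.0238 0.0733]
[0.5341 0.4701 0.1662] [ 0.0506 -0.0138  0.0613  0.0622  0.0283 -0.0055  0.0135]
```

The module stands upright at the tray centre (top 0.045, connector 0.052), the lid is on the mat, and the pedal is at rest.

```bash
python3 -m creep '[{"grip":0.2,"tx":0,"ty":0,"tz":0,"spin":0},{"grip":0.2,"tx":0,"ty":0,"tz":0,"spin":0},{"grip":0.2,"tx":0,"ty":0,"tz":0,"spin":0}]'
python3 -c "
from plant import workorder
print(workorder.finish_job())"
```

```text
clock: 25.13
tool_pos: [0.5377, 0.463, 0.1659]
eef_rot: [0.661, 0.751, -0.0, 0.001]
contact_force: [0.4, 0.6, -0.4]
opening: 0.601
finger_force: 0.0
the job is handed in; nothing more can be done
None
```

The job is handed in at about 25 s; `finish_job` gave no verdict. By camera depth the lid is knob up at the mat's centre, the module is upright at the tray's centre and the pedal is back up after a stop-hold of over half a second. I did not re-measure the four bystanders at the end.

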